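Lock the stock bin with the bent pin

TASK

Lock the wooden stock bin: pick up the bent pin (the one with the curved rod, not the straight one) by its upright grip and, foot down at the height of the lid, swing its curved rod round through the steel ring on the lid, from the robot's right to its left, with the curve bending back towards the robot. Push it on until its stop collar bears on the ring and the ring's spring mount just gives (about 10 N), keep that up for half a second and never push the ring harder than 20 N; then ease off and let go, leaving the pin in the ring, upright on its foot on the lid. Leave the other things on the counter alone.

Things in the scene. Friction and masses are not known exactly. Their poses are not given: they have to be found in the camera images.
- pin_grip (a point): loose bent steel pin (about 0.24 kg) standing left or right of the bin: middle of its upright grip, 30 mm above the foot's underside. Grip block 26 mm long (x), 16 thick (y), top 54 mm above the underside; foot plate 40 x 36 x 6 mm. x: from grip along the shank to the curved rod; z up. A straight 9 mm round shank runs along +x, 19 mm above the underside, as far as pin_neck
- pin_neck (a point): end of the straight shank, start of the arc: 54 mm ahead (x) of pin_grip, 11 mm lower, axes as pin_grip. From here the 9 mm rod bends left (+y), level, with 42 mm centre-line radius, through 70 degrees. Behind it on the shank is a fixed stop collar, 22 mm across, clamped anywhere: front face 4 to 16 mm behind this point. It must bear on the ring, so feel for it: home, this point is 0 to 12 mm past the ring
- pin_tip (a point): centre of the curved rod's nose, 93.5 mm ahead (x) and 27.6 mm left (y) of pin_grip, 11 mm lower, axes as pin_grip. The last 10 degrees of arc are 7 mm thick with a round nose
- eye_ring (a point): centre of the upright ring on the bin's lid, 19 mm above the lid: 8 mm round bar, bore 13 mm, 30 mm outside, on a plate 30 x 22 mm, 6.5 mm high. y: bore axis, the way the pin goes (robot's right to left); x away from the robot; z up. 2 mm clearance: the rod must swing counter-clockwise (from above) about ring x = -42 mm until pin_neck is in the ring and pin x along ring y, then go straight along y
- bin: the fixed closed wooden bin, turned by up to 0.35 rad; origin in the middle of its underside. Its flat lid, 232 (x) by 272 (y) mm, is 90 mm above the counter; the ring stands at x = 20, y = 30 mm. Axes as the ring's
- eye (a joint): how far the ring has given along its y axis on its spring mount, in m: 0 at rest, 4 N per mm, stop at 0.008
- straight_pin: bystander: steel pin with the same grip and foot but a straight rod, on the counter beyond the bin; origin in the middle of the foot's underside
- jar: bystander: amber glass jar, 70 mm across, 110 mm high, on the other side of the bin from the bent pin; origin in the middle of its underside
- mug: bystander: white mug, 80 mm across, 90 mm high, beyond the bin; origin in the middle of its underside

How it is judged:
By the outcome, as a careful person would: the job done as asked, in the order asked, and still so for the second after the job is handed in, with the robot touching nothing.
It also fails if it takes over 72 s, if anything falls off the work surface, if the arm or the gripper's body presses on something with over 40 N, if the wrist force passes 120 N, or if a joint passes its speed limit or range.

ROBOT

A 6-joint arm with a two-finger parallel gripper is mounted at the origin on the work surface. World frame = base frame: x ahead of the robot, y to its left, z up, the work surface at z = 0. Lengths are in m, angles in rad, forces in N, time in s.
With the tool pointing down it reaches from about 0.3 to 0.875 m from the base axis. Payload 4.2 kg.
Tool frame: the origin (TCP) lies midway between the tips of the shut fingers; the grasp point (between the pads) lies 19 mm behind it; z points along the fingers, y is the line along which they close (so a half turn about z gives the same grasp; the last joint's range is limited). The gripper opens to 85 mm and grips with 20 to 120 N. Pads are 22 mm wide; open, the fingers measure 114 mm over their backs; the gripper's body (76 mm by 85 mm) begins 54 mm behind the grasp point. The pads swing forward as they close: fully open they stand 13 mm farther back than shut.
Start: joints at [-1.195, 0.32, 1.565, -0, 1.257, -0.02], TCP at [0.222, -0.531, 0.231] pointing down, gripper open.
Joint ranges: [-3.11, 3.11], [-0.84, 2.01], [0.21, 2.61], [-1.34, 4.49], [0.05, 2.63], [-2.56, 2.56]. Speed limits (rad/s): [2.57, 2.57, 3.14, 3.14, 3.14, 3.14].

INTERFACE

Orientations are given as [roll, pitch, yaw] about the fixed x, y, z axes, in that order (R = Rz(yaw) Ry(pitch) Rx(roll)).
In Python, from rig import robot gives the robot as it stands.
- The arm moves only by the tool send_rows, never from a script. Its argument "plan" is a list of rows, each a list of 3 entries, a list of its own where there are three numbers: the shift along the tool's x, y, z in mm, then the turn, a rotation vector about the tool's x, y, z in rad, then the finger opening in mm, from 0 to 85.4. In form: [[[x, y, z], [wx, wy, wz], fingers], ...]. A call has 1 to 10 rows; each row is the pose to reach, as a shift and turn from the pose commanded when the call began, along the tool's axes at that moment; what a row does not reach only later rows make up. A row lasts 1/10 s, in which the tool goes at most 50 mm and 8.59 degrees, less where a joint would pass 70% of its speed; a pose out of reach is approached as far as the arm can. A call with a gripper value outside its range is refused whole. The fingers move at their own pace and stop on an object; the grip force is fixed at half the most. Time passes only in rows, so rows that repeat a pose let the fingers close. It gives the time, the measured TCP pose, the force, the opening and the grip force at its end, in the units of the state.
- robot.state(): the state, without advancing time (a new reading comes with each control period).
- robot.read_camera(name): name is "side" or "top"; returns a dict with "frame" (420x560x3 uint8, red, green, blue), "range_z" (420x560 float32, m along the optical axis (not along the pixel's ray), 0 where there is no reading), "camera_matrix" (3x3 intrinsics, pixels), "rvec" (rotation vector, rad) and "tvec" (3), from world to camera coordinates, as OpenCV has them. Camera axes: x right, y down, z forward; pixel columns grow to the right and rows downward; lengths in m; the calibration is good to about 2 mm. A picture is of the moment at which its call begins.
- robot.close_job(): hands the job in; it is judged then, once.
The state is a dict: "clock": time; "joints": joint angles; "joint_vel": joint speeds; "tau": joint torques, N m; "ee_pos": TCP position; "orientation": TCP orientation; "ft_force": force on the tool from outside, world axes, zero at the start; "torque": the same for the moment, N m; "width": opening from 0.0 (shut) to 1.0 (fully open); "grasp_force": force on a finger pad.
Only numpy, scipy, OpenCV 4.12 (cv2) and the standard library are available. Lean on these libraries where they do the work, as an engineer would, in place of code of your own. Each camera call takes 0.05 s, during which the arm holds its last target. There are 200 camera calls.

## Working session

There is one attempt and no reset: what is moved stays moved. The work goes in short steps, Python scripts to look and compute and a tool call to move; the robot and the scene stay as the last step left them, time stands still between calls to the robot, and variables do not carry over. Pictures are saved under pics/ and viewed, at most 10 in all, crops included, and the job is handed in when it is done.

Besides the shell and the picture viewer there is one more tool, called after "Call:" by a JSON object that holds its "op" and its "data", one argument or row to a line. send_rows: Moves the arm, as the interface text tells. Its arguments: {"type":"object","properties":{"plan":{"type":"array"}},"required":["plan"]}

```bash
mkdir -p pics; ls
cat > h.py <<'E'
import numpy as np,cv2
from rig import robot
def cam(n):
    c=robot.read_camera(n); R=cv2.Rodrigues(np.array(c['rvec'],float))[0]
    K=np.array(c['camera_matrix']);z=c['range_z'];v,u=np.mgrid[:z.shape[0],:z.shape[1]]
    P=np.stack([(u-K[0,2])/K[0,0]*z,(v-K[1,2])/K[1,1]*z,z],-1)
    c['W']=(P-np.array(c['tvec']).ravel())@R
    c['W'][z==0]=np.nan
    return c
def save(c,f): cv2.imwrite('pics/'+f,c['frame'][:,:,::-1])
E
python3 - <<'E'
from h import *
print(robot.state())
for n in('side','top'):
    c=cam(n);save(c,n+'0.png');np.savez(n+'0.npz',**{k:np.array(v) for k,v in c.items()})
    print(n,-cv2.Rodrigues(np.array(c['rvec'],float))[0].T@np.array(c['tvec']).ravel(),c['camera_matrix'])
E
```

```text
pics
{'clock': 0.0, 'joints': array([-1.19500166e+00,  3.20266582e-01,  1.56567718e+00, -2.00703671e-05,
        1.25737800e+00, -2.00117122e-02]), 'joint_vel': array([-0.00052782,  0.00095912, -0.000531  , -0.00151866, -0.0003407 ,
       -0.00021706]), 'tau': array([ 4.14904687e-03, -4.15513623e+01, -2.34160638e+01,  2.71702474e-04,
        8.15899955e-03, -1.00948336e-05]), 'ee_pos': array([ 0.22150785, -0.53010897,  0.23049751]), 'orientation': array([-3.13986350e+00, -1.55221394e-05,  3.95812571e-01]), 'ft_force': array([ 0.35971364, -1.18948231,  1.13733456]), 'torque': array([-0.00059915,  0.00763434, -0.02725822]), 'grasp_force': 0.0, 'width': 0.9995948753410056}
side [0.12383278 0.9346441  0.81608018] [[540.47381471   0.         279.72878792]
 [  0.         540.47381471 207.20917402]
 [  0.           0.           1.        ]]
top [0.54879206 0.04318054 1.25740315] [[437.94080399   0.         286.24641856]
 [  0.         437.94080399 208.22361636]
 [  0.           0.           1.        ]]
```

View pics/top0.png

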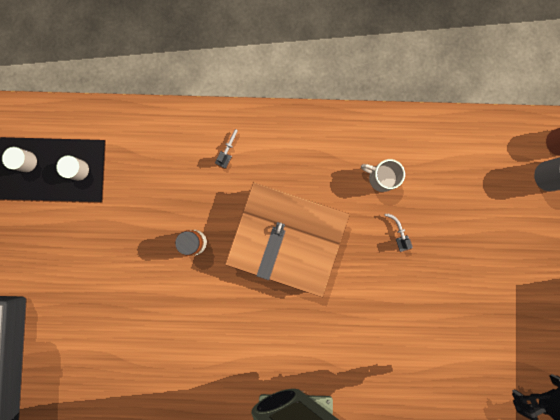

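View pics/side0.png

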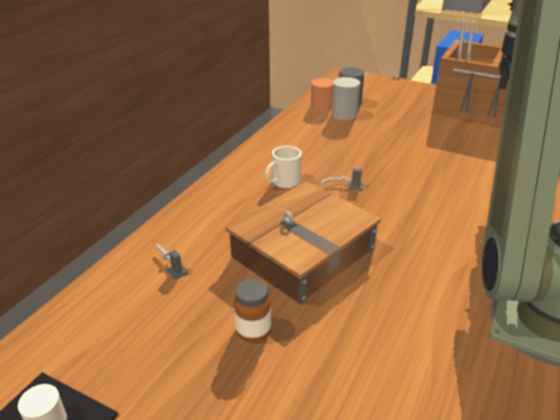

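The top view shows the bent pin at about (400,240), the ring at (278,230), the mug at (388,174), the jar at (190,243) and the straight pin at (225,155). The side view shows the ring at (288,220) and the bent pin's grip at (356,180). Next I'll measure positions.

Run:
```python
from h import *
for n in('top','side'):
    W=np.load(n+'0.npz')['W']; F=np.load(n+'0.npz')['frame']
    x,y,z=W[...,0],W[...,1],W[...,2]
    m=(abs(z-.09)<.008)&(x>.3)&(x<.75)&(y>-.2)&(y<.25)
    m=cv2.morphologyEx(m.astype(np.uint8),cv2.MORPH_OPEN,np.ones((5,5)))>0
    p=W[m][:,:2].astype(np.float32); r=cv2.minAreaRect(p*1000); print(n,'lid',r,'z',np.median(z[m]))
    lid=(x>.4)&(x<.65)&(y>-.05)&(y<.15)&(z>.099)&(z<.16)
    q=W[lid];print(' above lid',len(q),q.mean(0),q.min(0),q.max(0))
    reg=(x>.38)&(x<.60)&(y>-.4)&(y<-.17)
    print(' counter',np.nanmedian(z[reg]))
    g=reg&(z>.035)&(z<.08);q=W[g];print(' grip',len(q),q.mean(0),q.min(0),q.max(0))
    if len(q)>4: print(cv2.minAreaRect((q[:,:2]*1000).astype(np.float32)), np.percentile(q[:,2],[50,90]))
    g=reg&(z>.012)&(z<.033);q=W[g];print(' rod',len(q));print(np.round(q*1000)[::max(1,len(q)//25)].tolist())
c=np.load('top0.npz');f=c['frame'][:,:,::-1]
a=cv2.resize(f[195:265,350:430],None,fx=5,fy=5,interpolation=2);b=cv2.resize(f[205:275,240:320],None,fx=5,fy=5,interpolation=2)
f2=np.load('side0.npz')['frame'][:,:,::-1]
d=cv2.resize(f2[155:205,310:390],None,fx=5,fy=5);e=cv2.resize(f2[195:245,250:330],None,fx=5,fy=5)
cv2.imwrite('pics/crop1.png',np.vstack([np.hstack([a,b]),np.hstack([d,e])]))
```

```text
top lid ((535.9296875, 36.10731506347656), (272.54193115234375, 234.31924438476562), 72.93783569335938) z 0.08948422506698521
 above lid 39 [0.56535894 0.05870404 0.11512806] [0.55243709 0.05093471 0.09906817] [0.57900167 0.07170877 0.12488863]
 counter -0.0007115455475335021
 grip 71 [ 0.5329214  -0.29518166  0.05026366] [ 0.52052275 -0.30822319  0.0352821 ] [ 0.54555923 -0.28520617  0.05700817]
((532.8345336914062, -296.9261169433594), (26.02652931213379, 16.752099990844727), 20.447696685791016) [0.05203937 0.0550419 ]
 rod 103
[[598.0, -264.0, 23.0], [598.0, -277.0, 17.0], [595.0, -274.0, 26.0], [593.0, -278.0, 22.0], [587.0, -274.0, 19.0], [584.0, -276.0, 21.0], [581.0, -278.0, 24.0], [579.0, -279.0, 21.0], [576.0, -281.0, 25.0], [573.0, -284.0, 22.0], [570.0, -280.0, 19.0], [570.0, -288.0, 28.0], [567.0, -280.0, 29.0], [564.0, -275.0, 26.0], [565.0, -287.0, 22.0], [562.0, -289.0, 17.0], [559.0, -291.0, 19.0], [556.0, -294.0, 19.0], [554.0, -293.0, 22.0], [548.0, -287.0, 22.0], [545.0, -288.0, 19.0], [542.0, -287.0, 14.0], [536.0, -287.0, 15.0], [534.0, -289.0, 26.0], [528.0, -29
[... 519 characters left out ...]
), 20.957244873046875) [0.04907465 0.05388333]
 rod 139
[[570.0, -286.0, 28.0], [540.0, -292.0, 30.0], [590.0, -270.0, 24.0], [580.0, -282.0, 21.0], [564.0, -279.0, 27.0], [536.0, -289.0, 30.0], [523.0, -294.0, 31.0], [590.0, -271.0, 21.0], [577.0, -275.0, 23.0], [566.0, -284.0, 20.0], [553.0, -290.0, 21.0], [538.0, -287.0, 27.0], [526.0, -294.0, 26.0], [594.0, -266.0, 19.0], [584.0, -278.0, 15.0], [573.0, -288.0, 13.0], [557.0, -286.0, 19.0], [543.0, -286.0, 23.0], [531.0, -293.0, 23.0], [569.0, -277.0, 17.0], [554.0, -287.0, 16.0], [540.0, -287.0, 20.0], [529.0, -297.0, 17.0], [566.0, -278.0, 14.0], [532.0, -289.0, 18.0], [519.0, -295.0, 18.0], [529.0, -290.0, 14.0], [538.0, -282.0, 14.0]]
```

View pics/crop1.png

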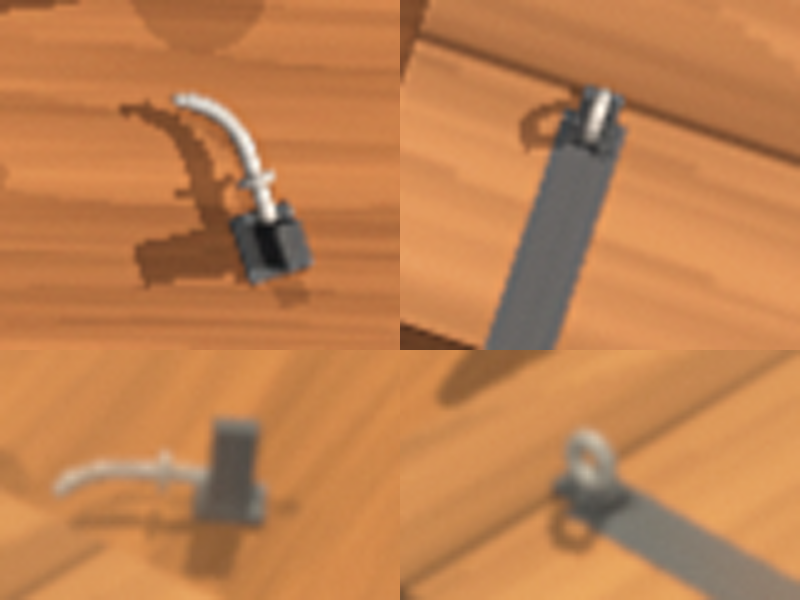

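The crop shows the pin's collar at about (258,182) with the rod curving left to the nose at (178,100). The ring stands on its plate at (600,115), with its bore along the robot's right–left line. Estimates:

| Item | x (mm) | y (mm) | Other |
|---|---|---|---|
| Grip | 532.7 | -296 | yaw 0.36 |
| Ring | 564 | 59.5 | bin yaw about -0.297, lid z 0.09 |

I'll write a helper for move numbers and set out.

```bash
cat >> h.py <<'E'
RING=np.array([.564,.0595]); BY=-.297
def rows(targets,s=None):
    "targets: (x,y,z,yaw) world -> rows shift mm / wz from present pose"
    s=s or robot.state();p=np.array(s['ee_pos']);o=s['orientation']
    R=cv2.Rodrigues(np.array([0,0,o[2]]))[0]@np.diag([1.,-1,-1])
    for t in targets:
        d=R.T@(np.array(t[:3])-p)*1000; w=-((t[3]-o[2]+np.pi)%(2*np.pi)-np.pi)
        print(np.round(d,1).tolist(),round(w,3))
    print('now',round(s['clock'],2),np.round(p*1000,1),np.round(o,4),'F',np.round(s['ft_force'],1),'T',np.round(s['torque'],2),'w',round(s['width'],3),'g',round(s['grasp_force'],1))
def ring2w(X,Y,ring=RING,by=BY):
    c,s_=np.cos(by),np.sin(by);return ring+np.array([c*X-s_*Y,s_*X+c*Y])
def swing(phi,adv=0,gx=0,gy=0,z=.105,ring=RING,by=BY):
    "pin turned phi (rad, 0=home), grip offset of TCP in pin axes (gx,gy) mm; adv mm beyond neck-in-ring"
    # pin axes in ring frame: px at angle 90deg+phi
    a=np.pi/2+phi;px=np.array([np.cos(a),np.sin(a)]);py=np.array([-px[1],px[0]])
    neck=np.array([-42.,0])-42*py+np.array([0,adv]); g=neck-54*px+gx*px+gy*py
    w=ring2w(*(g/1000),ring,by);return (w[0],w[1],z,a+by)
E
python3 -c "
from h import *
rows([(.5327,-.296,.12,.3575),(.5327,-.296,.015,.3575)])"
```

```text
[377.4, -96.1, 110.6] 0.038
[377.4, -96.1, 215.6] 0.038
now 0.1 [ 221.5 -530.2  230.6] [-3.1401 -0.      0.3959] F [0.5 0.1 0.9] T [-0.    0.02  0.01] w 1.001 g 0.0
```

Call:
{"op": "send_rows", "data": {
  "plan": [
    [[377.4,-96.1,60],[0,0,0.038],60],
    [[377.4,-96.1,60],[0,0,0.038],60],
    [[377.4,-96.1,60],[0,0,0.038],60],
    [[377.4,-96.1,90],[0,0,0.038],60],
    [[377.4,-96.1,110],[0,0,0.038],60],
    [[377.4,-96.1,110],[0,0,0.038],60],
    [[377.4,-96.1,110],[0,0,0.038],60],
    [[377.4,-96.1,110],[0,0,0.038],60],
    [[377.4,-96.1,110],[0,0,0.038],60],
    [[377.4,-96.1,110],[0,0,0.038],60]
  ]
}}

```text
clock: 1.1
ee_pos: [0.5331, -0.2952, 0.12]
orientation: [-3.14, 0.002, 0.361]
ft_force: [-0.1, 0.1, 0.2]
width: 0.704
grasp_force: 0.0
```

```bash
python3 -c "
from h import *
rows([(.5327,-.296,.015,.3575)])
for n in('top','side'):
    c=cam(n);W=c['W'];x,y,z=W[...,0],W[...,1],W[...,2]
    save(c,n+'1.png')
    g=(abs(x-.533)<.1)&(abs(y+.296)<.12)&(z>.1)&(z<.135);q=W[g];print(n,len(q),q.min(0),q.max(0),cv2.minAreaRect((q[:,:2]*1000).astype(np.float32)))
a=cv2.imread('pics/top1.png')[180:300,340:460];b=cv2.imread('pics/side1.png')[110:230,290:410]
cv2.imwrite('pics/c2.png',np.hstack([cv2.resize(i,None,fx=3.3,fy=3.3) for i in(a,b)]))
"
```

```text
[-0.7, 0.6, 105.0] 0.003
now 1.1 [ 533.1 -295.2  120. ] [-3.1399e+00  1.9000e-03  3.6060e-01] F [-0.1  0.1  0.2] T [ 0.02 -0.05 -0.03] w 0.704 g 0.0
top 3 [ 0.52483399 -0.25838189  0.12143892] [ 0.52997985 -0.25490362  0.13463823] ((526.9391479492188, -257.1631164550781), (1.957956075668335, 5.857856750488281), 61.45676803588867)
side 23 [ 0.50810525 -0.26662738  0.12498797] [ 0.53234662 -0.25185234  0.13461691] ((520.1522216796875, -259.21148681640625), (24.149005889892578, 14.587480545043945), 0.95558100938797)
```

View pics/c2.png

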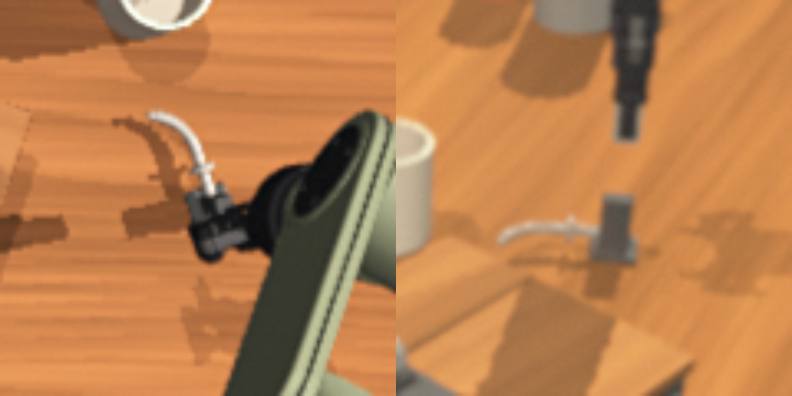

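The gripper at left (210,230) is over the grip. In the side crop the fingers at (627,120) are centred above the grip at (615,220). I'll descend and close.

Call:
{"op": "send_rows", "data": {
  "plan": [
    [[-0.7,0.6,35],[0,0,0.003],60],
    [[-0.7,0.6,70],[0,0,0.003],60],
    [[-0.7,0.6,95],[0,0,0.003],60],
    [[-0.7,0.6,105],[0,0,0.003],60],
    [[-0.7,0.6,105],[0,0,0.003],40],
    [[-0.7,0.6,105],[0,0,0.003],25],
    [[-0.7,0.6,105],[0,0,0.003],10],
    [[-0.7,0.6,105],[0,0,0.003],10],
    [[-0.7,0.6,105],[0,0,0.003],10],
    [[-0.7,0.6,105],[0,0,0.003],10]
  ]
}}

```text
clock: 2.2
ee_pos: [0.5335, -0.2982, 0.0183]
orientation: [3.138, -0.002, 0.355]
ft_force: [-0.2, -1.5, 7.1]
width: 0.175
grasp_force: 59.3
```

Call:
{"op": "send_rows", "data": {
  "plan": [
    [[0,0,0],[0,0,0],10],
    [[0,0,0],[0,0,0],10],
    [[0,0,-5],[0,0,0],10],
    [[0,0,-25],[0,0,0],10],
    [[0,0,-60],[0,0,0],10],
    [[0,0,-100],[0,0,0],10],
    [[0,0,-140],[0,0,0],10],
    [[0,0,-165],[0,0,0],10],
    [[0,0,-165],[0,0,0],10],
    [[0,0,-165],[0,0,0],10]
  ]
}}

```text
clock: 3.2
ee_pos: [0.5317, -0.2966, 0.1803]
orientation: [-3.14, 0.001, 0.355]
ft_force: [-0.3, 0.8, -3.9]
width: 0.178
grasp_force: 58.7
```

```bash
python3 -c "
from h import *
d=np.deg2rad
rows([swing(d(-90),z=.18),swing(d(-90),z=.107)])"
```

```text
[52.3, -347.5, 0.3] 0.652
[52.3, -347.5, 73.3] 0.652
now 3.2 [ 531.7 -296.6  180.3] [-3.1403e+00  1.1000e-03  3.5500e-01] F [-0.3  0.8 -3.9] T [ 0.02  0.03 -0.  ] w 0.178 g 58.7
```

Call:
{"op": "send_rows", "data": {
  "plan": [
    [[8,-40,0],[0,0,0.07],10],
    [[16,-85,0],[0,0,0.15],10],
    [[24,-130,0],[0,0,0.24],10],
    [[32,-180,0],[0,0,0.33],10],
    [[40,-230,0],[0,0,0.42],10],
    [[46,-275,0],[0,0,0.51],10],
    [[50,-315,0],[0,0,0.59],10],
    [[52.3,-340,0],[0,0,0.64],10],
    [[52.3,-347.5,0],[0,0,0.652],10],
    [[52.3,-347.5,0],[0,0,0.652],10]
  ]
}}

```text
clock: 4.2
ee_pos: [0.4593, 0.0473, 0.1796]
orientation: [3.14, 0.003, -0.295]
ft_force: [0.7, -0.2, -2.8]
width: 0.177
grasp_force: 59.2
```

```bash
python3 -c "
from h import *
d=np.deg2rad
rows([swing(d(-90),z=.18),swing(d(-90),z=.107)])
for n in('top','side'):
    c=cam(n);np.savez(n+'2.npz',**{k:np.array(v) for k,v in c.items()});save(c,n+'2.png')
a=cv2.imread('pics/top2.png')[180:300,230:350];b=cv2.imread('pics/side2.png')[140:260,250:370]
cv2.imwrite('pics/c3.png',np.hstack([cv2.resize(i,None,fx=3.3,fy=3.3) for i in(a,b)]))
"
```

```text
[0.5, -0.3, -0.4] 0.002
[0.5, -0.3, 72.6] 0.002
now 4.2 [459.3  47.3 179.6] [ 3.1398  0.0035 -0.2947] F [ 0.7 -0.2 -2.8] T [-0.02  0.02 -0.02] w 0.177 g 59.2
```

View pics/c3.png

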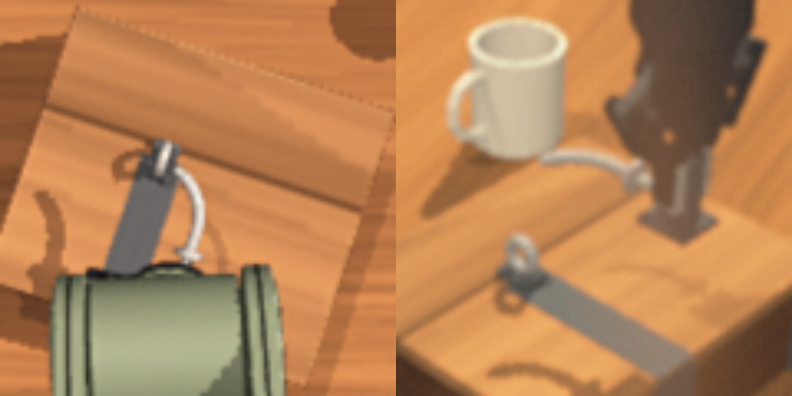

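The top crop shows the rod's nose at (170,170) just right of the ring at (163,160), with the pin still high. The side crop shows the foot level at (680,220) and the ring at (520,255). I'll fit the pin-in-hand offset and the ring centre from both views' depth.

```bash
cat > fit.py <<'E'
from h import *
from scipy.optimize import least_squares
def curve():
    s=np.linspace(28,54,27);a=np.deg2rad(np.linspace(0,70,60))
    return np.vstack([np.c_[s,0*s],np.c_[54+42*np.sin(a),42-42*np.cos(a)]])
CV=curve()
def fit(tag,tcp,yaw,zt):
  for n in('top','side'):
    c=np.load(f'{n}{tag}.npz');W=c['W']*1000;cam=-cv2.Rodrigues(c['rvec'].astype(float))[0].T@c['tvec'].ravel()*1000
    x,y,z=W[...,0],W[...,1],W[...,2]
    px=np.array([np.cos(yaw),np.sin(yaw)]);py=np.array([-px[1],px[0]])
    L=np.stack([(W[...,:2]-tcp)@px,(W[...,:2]-tcp)@py],-1)
    def get(m,r):
        P=W[m];v=P-cam;v/=np.linalg.norm(v,axis=1)[:,None];return P+v*r
    m=(abs(z-zt)<14)&(L[...,0]>46)&(L[...,0]<105)&(L[...,1]>-12)&(L[...,1]<40)
    P=get(m,.785*4.5);Q=np.c_[(P[:,:2]-tcp)@px,(P[:,:2]-tcp)@py]
    def res(p):
        cs,sn=np.cos(p[2]),np.sin(p[2]);C=CV@np.array([[cs,sn],[-sn,cs]])+p[:2]
        d=Q[:,None]-C[None];i=(d**2).sum(2).argmin(1);return np.r_[d[np.arange(len(Q)),i].ravel(),p[2]*30]
    f=least_squares(res,[0,0,0],loss='soft_l1');print(n,len(Q),'pin grip off TCP (pin axes) mm',f.x.round(3),'rod z',np.median(P[:,2]).round(1))
    m=(z>100)&(z<130)&(np.hypot(x-564,y-60)<22);P=get(m,.785*4)
    by=BY;rx=np.array([np.cos(by),np.sin(by)]);ry=np.array([-rx[1],rx[0]])
    q=np.c_[(P[:,:2]-RING*1000)@rx,(P[:,:2]-RING*1000)@ry,P[:,2]]
    f=least_squares(lambda p:np.r_[np.hypot(q[:,0]-p[0],q[:,2]-p[2])-11,q[:,1]-p[1],(p[2]-109.5)*3],[0,0,109],loss='soft_l1')
    print('   ring off',len(q),f.x.round(1),'lid z',np.median(z[(abs(z-90)<6)&(abs(x-536)<60)&(abs(y-36)<90)]).round(1))
    F=(abs(L[...,0])<26)&(abs(L[...,1])<26)&(z<zt-2)&(z>zt-30);print('   foot z hist',np.percentile(z[F],[5,15,30,50,70]).round(1) if F.any() else 0)
E
python3 -c "
from fit import *
fit(2,np.array([459.3,47.3]),-.2947,183)"
```

```text
top 91 pin grip off TCP (pin axes) mm [ 0.177 -0.392  0.005] rod z 179.7
   ring off 34 [  1.9  -0.4 108.3] lid z 89.6
   foot z hist 0
side 100 pin grip off TCP (pin axes) mm [ 0.414  0.605 -0.017] rod z 180.3
   ring off 76 [  1.6   0.6 109.6] lid z 89.6
   foot z hist [163.  164.7 166.2 167.5 168.6]
```

```bash
sed -i 's/^RING=.*/RING=np.array([.5652,.0591]); BY=-.297/' h.py; python3 -c "
from h import *
d=np.deg2rad
rows([swing(d(-90),gx=-.3,z=.113),swing(d(-90),gx=-.3,z=.108)])"
```

```text
[-0.0, -1.1, 67.3] 0.0
[-0.0, -1.1, 72.3] 0.0
now 4.3 [460.5  46.  180.3] [ 3.1402e+00  1.4000e-03 -2.9680e-01] F [ 0.5 -0.2 -2.5] T [ 0.02  0.03 -0.  ] w 0.178 g 59.2
```

```bash
cat >> h.py <<'E'
def avg(k=10):
    S=[]
    for i in range(k):
        robot.read_camera('top');S.append(robot.state())
    s=dict(S[-1])
    for q in('ee_pos','ft_force','torque','joints'):
        a=np.array([t[q] for t in S]);s[q]=a.mean(0)
        if q in('ee_pos','ft_force'): print(q,'sd',a.std(0).round(4))
    o=np.array([t['orientation'] for t in S]);o[:,0]=o[:,0]%(2*np.pi);s['orientation']=o.mean(0);return s
E
python3 -c "
from fit import *
s=avg()
d=np.deg2rad
rows([swing(d(-90),gx=-.3,z=.113)],s)
fit(2,s['ee_pos'][:2]*1000,s['orientation'][2],180)"
```

```text
ee_pos sd [0.0001 0.0003 0.0002]
ft_force sd [0.5273 0.5503 0.3325]
[-0.4, -1.0, 68.1] -0.001
now 4.8 [460.9  46.1 181.1] [ 3.1412e+00  2.0000e-04 -2.9820e-01] F [ 0.2 -0.  -3.3] T [0.01 0.05 0.01] w 0.179 g 59.2
top 89 pin grip off TCP (pin axes) mm [-0.494 -0.792  0.031] rod z 179.7
   ring off 34 [  0.6  -0.3 108.3] lid z 89.6
   foot z hist 0
side 98 pin grip off TCP (pin axes) mm [-0.19  -0.631  0.018] rod z 180.5
   ring off 76 [  0.3   0.6 109.6] lid z 89.6
   foot z hist [162.6 164.5 166.1 167.3 168.3]
```

```bash
python3 -c "
from fit import *
for n in('top','side'):
    c=cam(n);np.savez(n+'3.npz',**{k:np.array(v) for k,v in c.items()})
s=avg(6)
d=np.deg2rad
rows([swing(d(-90),gx=.1,z=.113)],s)
fit(3,s['ee_pos'][:2]*1000,s['orientation'][2],180)"
```

```text
ee_pos sd [0. 0. 0.]
ft_force sd [0.3274 0.7327 0.3656]
[0.4, -0.3, 68.3] -0.0
now 5.2 [460.7  46.9 181.3] [ 3.1415e+00 -1.0000e-04 -2.9710e-01] F [ 0.3  0.  -3.5] T [0.02 0.05 0.  ] w 0.175 g 59.2
top 90 pin grip off TCP (pin axes) mm [ 0.495 -0.692  0.004] rod z 180.8
   ring off 35 [  0.5  -1.  108.7] lid z 89.5
   foot z hist 0
side 106 pin grip off TCP (pin axes) mm [-0.036  1.431 -0.02 ] rod z 182.0
   ring off 74 [ -0.    0.6 109.6] lid z 89.7
   foot z hist [163.6 165.9 167.3 168.3 169.7]
```

Call:
{"op": "send_rows", "data": {
  "plan": [
    [[0.1,-0.3,20],[0,0,0],10],
    [[0.1,-0.3,40],[0,0,0],10],
    [[0.1,-0.3,58],[0,0,0],10],
    [[0.1,-0.3,66],[0,0,0],10],
    [[0.1,-0.3,68.3],[0,0,0],10],
    [[0.1,-0.3,68.3],[0,0,0],10],
    [[0.1,-0.3,68.3],[0,0,0],10],
    [[0.1,-0.3,68.3],[0,0,0],10],
    [[0.1,-0.3,68.3],[0,0,0],10],
    [[0.1,-0.3,68.3],[0,0,0],10]
  ]
}}

```text
clock: 6.2
ee_pos: [0.4611, 0.0471, 0.1133]
orientation: [-3.141, -0.001, -0.297]
ft_force: [-0.1, -0.2, -2.6]
width: 0.177
grasp_force: 59.2
```

Call:
{"op": "send_rows", "data": {
  "plan": [
    [[0,0,1],[0,0,0],10],
    [[0,0,1],[0,0,0],10],
    [[0,0,2],[0,0,0],10],
    [[0,0,2],[0,0,0],10],
    [[0,0,3],[0,0,0],10],
    [[0,0,3],[0,0,0],10],
    [[0,0,3],[0,0,0],10],
    [[0,0,3],[0,0,0],10],
    [[0,0,3],[0,0,0],10]
  ]
}}

```text
clock: 7.1
ee_pos: [0.461, 0.0471, 0.11]
orientation: [3.142, -0.0, -0.297]
ft_force: [0.2, 0.4, -2.7]
width: 0.178
grasp_force: 59.2
```

```bash
python3 -c "
from fit import *
for n in('top','side'):
    c=cam(n);np.savez(n+'4.npz',**{k:np.array(v) for k,v in c.items()})
s=avg(6)
d=np.deg2rad
rows([swing(d(-90),gx=-.2,z=.11)],s)
fit(4,s['ee_pos'][:2]*1000,s['orientation'][2],110)"
```

```text
ee_pos sd [0. 0. 0.]
ft_force sd [0.4371 0.2761 0.3085]
[-0.0, -0.0, 0.0] -0.0
now 7.5 [460.9  47.1 110. ] [ 3.1415e+00 -1.0000e-04 -2.9720e-01] F [ 0.1 -0.1 -3.1] T [0.02 0.04 0.02] w 0.178 g 59.2
top 105 pin grip off TCP (pin axes) mm [  8.277 -10.26    0.209] rod z 109.3
   ring off 44 [  2.4  -2.  109.2] lid z 89.7
   foot z hist [87.8 88.3 89.  89.5 90.7]
side 104 pin grip off TCP (pin axes) mm [ 0.533  0.84  -0.003] rod z 110.0
   ring off 89 [  1.   -0.  109.5] lid z 89.7
   foot z hist [87.8 89.1 90.4 95.  97.3]
```

Call:
{"op": "send_rows", "data": {
  "plan": [
    [[0,0,0.5],[0,0,0],10],
    [[0,0,0.5],[0,0,0],10],
    [[0,0,0.5],[0,0,0],10],
    [[0,0,0.5],[0,0,0],10]
  ]
}}

```text
clock: 7.9
ee_pos: [0.4609, 0.0471, 0.1095]
orientation: [3.142, 0.0, -0.297]
ft_force: [-1.3, 0.4, -3.3]
width: 0.181
grasp_force: 59.2
```

Call:
{"op": "send_rows", "data": {
  "plan": [
    [[0,0,0.5],[0,0,0],10],
    [[0,0,0.5],[0,0,0],10],
    [[0,0,0.5],[0,0,0],10],
    [[0,0,0.5],[0,0,0],10]
  ]
}}

```text
clock: 8.3
ee_pos: [0.4609, 0.0471, 0.109]
orientation: [3.142, -0.0, -0.297]
ft_force: [0.1, 0.3, -2.3]
width: 0.179
grasp_force: 59.2
```

Call:
{"op": "send_rows", "data": {
  "plan": [
    [[0,0,0.5],[0,0,0],10],
    [[0,0,0.5],[0,0,0],10],
    [[0,0,0.5],[0,0,0],10],
    [[0,0,0.5],[0,0,0],10]
  ]
}}

```text
clock: 8.7
ee_pos: [0.4609, 0.0471, 0.1085]
orientation: [3.142, -0.0, -0.297]
ft_force: [0.3, -0.9, -2.4]
width: 0.177
grasp_force: 59.2
```

Call:
{"op": "send_rows", "data": {
  "plan": [
    [[0,0,0.5],[0,0,0],10],
    [[0,0,0.5],[0,0,0],10],
    [[0,0,0.5],[0,0,0],10],
    [[0,0,0.5],[0,0,0],10]
  ]
}}

```text
clock: 9.1
ee_pos: [0.461, 0.0471, 0.1083]
orientation: [-3.142, -0.0, -0.297]
ft_force: [-1.4, -0.6, 1.6]
width: 0.178
grasp_force: 59.9
```

Call:
{"op": "send_rows", "data": {
  "plan": [
    [[0,0,0.5],[0,0,0],10],
    [[0,0,0.5],[0,0,0],10],
    [[0,0,0.5],[0,0,0],10],
    [[0,0,0.5],[0,0,0],10]
  ]
}}

```text
clock: 9.5
ee_pos: [0.461, 0.0471, 0.1083]
orientation: [-3.142, -0.001, -0.297]
ft_force: [-1.8, -0.1, 6.1]
width: 0.178
grasp_force: 60.8
```

```bash
python3 -c "
from fit import *
s=avg(5)
d=np.deg2rad
print(s['ee_pos'])
rows([swing(d(a),gx=-.2,z=s['ee_pos'][2]) for a in range(-84,1,6)],s)"
```

```text
ee_pos sd [0. 0. 0.]
ft_force sd [0.466  0.6219 0.3216]
[0.46098393 0.04709178 0.10825434]
[4.6, 5.5, 0.0] -0.105
[9.9, 10.4, 0.0] -0.21
[15.6, 14.7, 0.0] -0.314
[21.7, 18.4, 0.0] -0.419
[28.2, 21.5, 0.0] -0.524
[35.0, 23.8, 0.0] -0.629
[42.0, 25.5, 0.0] -0.733
[49.1, 26.4, 0.0] -0.838
[56.3, 26.5, 0.0] -0.943
[63.4, 25.9, 0.0] -1.047
[70.5, 24.6, 0.0] -1.152
[77.3, 22.5, 0.0] -1.257
[84.0, 19.8, 0.0] -1.362
[90.2, 16.3, 0.0] -1.466
[96.1, 12.2, 0.0] -1.571
now 9.75 [461.   47.1 108.3] [ 3.1417e+00 -5.0000e-04 -2.9720e-01] F [-3.2 -0.3  6.6] T [-0.03  0.45 -0.  ] w 0.182 g 60.8
```

```bash
cat >> h.py <<'E'
def rel(a0,lst,z0=0,**k):
    p=swing(np.deg2rad(a0),**k);s=dict(ee_pos=p[:3],orientation=[0,0,p[3]])
    import io,contextlib
    R=cv2.Rodrigues(np.array([0,0,p[3]]))[0]@np.diag([1.,-1,-1])
    for a in lst:
        t=swing(np.deg2rad(a),**k);d=R.T@(np.array(t[:3])-p[:3])*1000
        print([[*d[:2].round(1).tolist(),z0],[0,0,round(p[3]-t[3],3)],10],end=',')
    print()
E
python3 -c "
from h import *
rel(-90,[-88,-86,-84,-82,-80,-78,-76,-75,-75],-1,gx=-.2)
rel(-75,list(range(-73,-58,2))+[-60,-60],gx=-.2)"
```

```text
[[1.5, 1.9, -1], [0, 0, np.float64(-0.035)], 10],[[3.1, 3.7, -1], [0, 0, np.float64(-0.07)], 10],[[4.7, 5.4, -1], [0, 0, np.float64(-0.105)], 10],[[6.4, 7.1, -1], [0, 0, np.float64(-0.14)], 10],[[8.1, 8.8, -1], [0, 0, np.float64(-0.175)], 10],[[9.9, 10.4, -1], [0, 0, np.float64(-0.209)], 10],[[11.8, 11.9, -1], [0, 0, np.float64(-0.244)], 10],[[12.7, 12.6, -1], [0, 0, np.float64(-0.262)], 10],[[12.7, 12.6, -1], [0, 0, np.float64(-0.262)], 10],
[[1.5, 1.9, 0], [0, 0, np.float64(-0.035)], 10],[[3.1, 3.7, 0], [0, 0, np.float64(-0.07)], 10],[[4.7, 5.4, 0], [0, 0, np.float64(-0.105)], 10],[[6.4, 7.1, 0], [0, 0, np.float64(-0.14)], 10],[[8.1, 8.8, 0], [0, 0, np.float64(-0.175)], 10],[[9.9, 10.4, 0], [0, 0, np.float64(-0.209)], 10],[[11.8, 11.9, 0], [0, 0, np.float64(-0.244)], 10],[[13.7, 13.3, 0], [0, 0, np.float64(-0.279)], 10],[[12.7, 12.6, 0], [0, 0, np.float64(-0.262)], 10],[[12.7, 12.6, 0], [0, 0, np.float64(-0.262)], 10],
```

Call:
{"op": "send_rows", "data": {
  "plan": [
    [[0,0,-1],[0,0,0],10],
    [[1.5,1.9,-1],[0,0,-0.035],10],
    [[3.1,3.7,-1],[0,0,-0.07],10],
    [[4.7,5.4,-1],[0,0,-0.105],10],
    [[6.4,7.1,-1],[0,0,-0.14],10],
    [[8.1,8.8,-1],[0,0,-0.175],10],
    [[9.9,10.4,-1],[0,0,-0.209],10],
    [[11.8,11.9,-1],[0,0,-0.244],10],
    [[12.7,12.6,-1],[0,0,-0.262],10],
    [[12.7,12.6,-1],[0,0,-0.262],10]
  ]
}}

```text
clock: 10.75
ee_pos: [0.4695, 0.0313, 0.1083]
orientation: [3.141, -0.0, -0.035]
ft_force: [0.0, 0.7, -1.5]
width: 0.179
grasp_force: 59.7
```

```bash
python3 -c "
from h import *
rows([swing(np.deg2rad(-75),gx=-.2,z=.1085)])
for n in('top','side'):
    c=cam(n);save(c,n+'5.png')
rows([swing(np.deg2rad(-75),gx=-.2,z=.1085)])
a=cv2.imread('pics/top5.png')[200:260,250:310];b=cv2.imread('pics/side5.png')[185:245,260:320]
cv2.imwrite('pics/c5.png',np.hstack([cv2.resize(i,None,fx=6.6,fy=6.6,interpolation=2) for i in(a,b)]))
"
```

```text
[-0.1, -0.0, -0.2] -0.0
now 10.75 [469.5  31.3 108.3] [ 3.1415 -0.     -0.0354] F [ 0.   0.7 -1.5] T [0.03 0.13 0.01] w 0.179 g 59.7
[-0.0, -0.0, -0.2] -0.0
now 10.85 [469.4  31.3 108.3] [ 3.1414e+00 -1.0000e-04 -3.5600e-02] F [-0.3 -0.1 -2.1] T [-0.03 -0.01 -0.  ] w 0.182 g 59.5
```

View pics/c5.png

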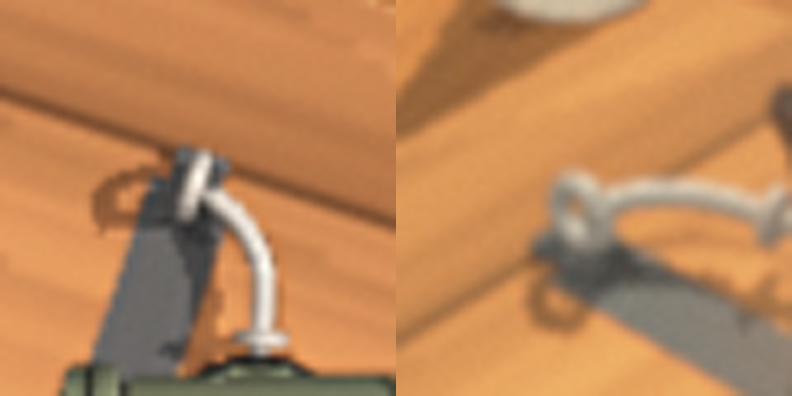

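The nose at top-crop (205,192) meets the ring bore at (196,185), within a millimetre or so of centred. I'll swing on gently.

Call:
{"op": "send_rows", "data": {
  "plan": [
    [[1.5,1.9,0],[0,0,-0.035],10],
    [[3.1,3.7,0],[0,0,-0.07],10],
    [[3.9,4.6,0],[0,0,-0.087],10],
    [[3.9,4.6,0],[0,0,-0.087],10]
  ]
}}

```text
clock: 11.25
ee_pos: [0.4732, 0.0265, 0.1083]
orientation: [3.141, -0.0, 0.051]
ft_force: [0.2, 0.2, -2.2]
width: 0.179
grasp_force: 59.4
```

Call:
{"op": "send_rows", "data": {
  "plan": [
    [[1.5,1.9,0],[0,0,-0.035],10],
    [[3.1,3.7,0],[0,0,-0.07],10],
    [[3.9,4.6,0],[0,0,-0.087],10],
    [[3.9,4.6,0],[0,0,-0.087],10]
  ]
}}

```text
clock: 11.65
ee_pos: [0.4773, 0.0221, 0.1084]
orientation: [3.141, 0.0, 0.138]
ft_force: [0.2, 0.7, -3.1]
width: 0.178
grasp_force: 59.4
```

Call:
{"op": "send_rows", "data": {
  "plan": [
    [[1.5,1.9,0],[0,0,-0.035],10],
    [[3.1,3.7,0],[0,0,-0.07],10],
    [[3.9,4.6,0],[0,0,-0.087],10],
    [[3.9,4.6,0],[0,0,-0.087],10]
  ]
}}

```text
clock: 12.05
ee_pos: [0.4818, 0.0182, 0.1085]
orientation: [3.142, 0.0, 0.225]
ft_force: [-0.1, -0.1, -3.1]
width: 0.175
grasp_force: 59.4
```

```bash
python3 -c "
from h import *
rows([swing(np.deg2rad(-60),gx=-.2,z=.1085)],avg(5))"
```

```text
ee_pos sd [0. 0. 0.]
ft_force sd [0.4204 0.7135 0.1104]
[0.1, -0.0, -0.0] -0.001
now 12.3 [481.6  18.2 108.5] [3.1416e+00 2.0000e-04 2.2530e-01] F [-0.1 -0.2 -2.8] T [-0.05  0.03  0.02] w 0.179 g 59.4
```

Call:
{"op": "send_rows", "data": {
  "plan": [
    [[1.5,1.9,0],[0,0,-0.035],10],
    [[3.1,3.7,0],[0,0,-0.07],10],
    [[4.7,5.4,0],[0,0,-0.105],10],
    [[6.4,7.1,0],[0,0,-0.14],10],
    [[8.1,8.8,0],[0,0,-0.175],10],
    [[8.1,8.8,0],[0,0,-0.175],10]
  ]
}}

```text
clock: 12.9
ee_pos: [0.4918, 0.0113, 0.1085]
orientation: [3.141, -0.0, 0.4]
ft_force: [-0.9, 0.6, -3.7]
width: 0.181
grasp_force: 59.3
```

Call:
{"op": "send_rows", "data": {
  "plan": [
    [[1.5,1.9,0],[0,0,-0.035],10],
    [[3.1,3.7,0],[0,0,-0.07],10],
    [[4.7,5.4,0],[0,0,-0.105],10],
    [[6.4,7.1,0],[0,0,-0.14],10],
    [[8.1,8.8,0],[0,0,-0.175],10],
    [[8.1,8.8,0],[0,0,-0.175],10]
  ]
}}

```text
clock: 13.5
ee_pos: [0.5026, 0.0065, 0.1085]
orientation: [3.141, -0.0, 0.575]
ft_force: [0.6, -0.3, -2.8]
width: 0.181
grasp_force: 59.3
```

```bash
python3 -c "
from h import *
rows([swing(np.deg2rad(-40),gx=-.2,z=.1085)],avg(5))"
```

```text
ee_pos sd [0.0001 0.     0.    ]
ft_force sd [0.5279 0.6888 0.4934]
[0.2, -0.0, -0.0] -0.001
now 13.75 [502.3   6.5 108.5] [3.1417e+00 2.0000e-04 5.7480e-01] F [-0.2  0.2 -2.8] T [-0.02  0.06  0.  ] w 0.182 g 59.3
```

Call:
{"op": "send_rows", "data": {
  "plan": [
    [[1.5,1.9,0],[0,0,-0.035],10],
    [[3.1,3.7,0],[0,0,-0.07],10],
    [[4.7,5.4,0],[0,0,-0.105],10],
    [[6.4,7.1,0],[0,0,-0.14],10],
    [[8.1,8.8,0],[0,0,-0.175],10],
    [[8.1,8.8,0],[0,0,-0.175],10]
  ]
}}

```text
clock: 14.35
ee_pos: [0.5143, 0.0035, 0.1085]
orientation: [3.141, -0.0, 0.75]
ft_force: [-1.0, 0.4, -2.9]
width: 0.179
grasp_force: 59.3
```

Call:
{"op": "send_rows", "data": {
  "plan": [
    [[1.5,1.9,0],[0,0,-0.035],10],
    [[3.1,3.7,0],[0,0,-0.07],10],
    [[4.7,5.4,0],[0,0,-0.105],10],
    [[6.4,7.1,0],[0,0,-0.14],10],
    [[8.1,8.8,0],[0,0,-0.175],10],
    [[8.1,8.8,0],[0,0,-0.175],10]
  ]
}}

```text
clock: 14.95
ee_pos: [0.5261, 0.0026, 0.1085]
orientation: [3.141, -0.0, 0.925]
ft_force: [-0.3, -0.6, -2.7]
width: 0.182
grasp_force: 59.3
```

Call:
{"op": "send_rows", "data": {
  "plan": [
    [[1.5,1.9,0],[0,0,-0.035],10],
    [[3.1,3.7,0],[0,0,-0.07],10],
    [[4.7,5.4,0],[0,0,-0.105],10],
    [[6.4,7.1,0],[0,0,-0.14],10],
    [[8.1,8.8,0],[0,0,-0.175],10],
    [[8.1,8.8,0],[0,0,-0.175],10]
  ]
}}

```text
clock: 15.55
ee_pos: [0.5379, 0.0038, 0.1085]
orientation: [3.141, 0.0, 1.1]
ft_force: [-0.5, 0.1, -3.0]
width: 0.179
grasp_force: 59.3
```

```bash
python3 -c "
from h import *
rows([swing(np.deg2rad(-10),gx=-.2,z=.1085)],avg(4))
for n in('top','side'):
    c=cam(n);save(c,n+'6.png');np.savez(n+'6.npz',**{k:np.array(v) for k,v in c.items()})
a=cv2.imread('pics/top6.png')[200:260,250:310];b=cv2.imread('pics/side6.png')[185:245,260:320]
cv2.imwrite('pics/c6.png',np.hstack([cv2.resize(i,None,fx=6.6,fy=6.6,interpolation=2) for i in(a,b)]))
"
```

```text
ee_pos sd [0. 0. 0.]
ft_force sd [0.2558 0.3715 0.3039]
[0.3, 0.1, -0.1] 0.0
now 15.75 [537.6   3.8 108.4] [3.1418e+00 3.0000e-04 1.0995e+00] F [-0.4  0.2 -2.9] T [-0.04  0.04 -0.  ] w 0.179 g 59.3
```

View pics/c6.png

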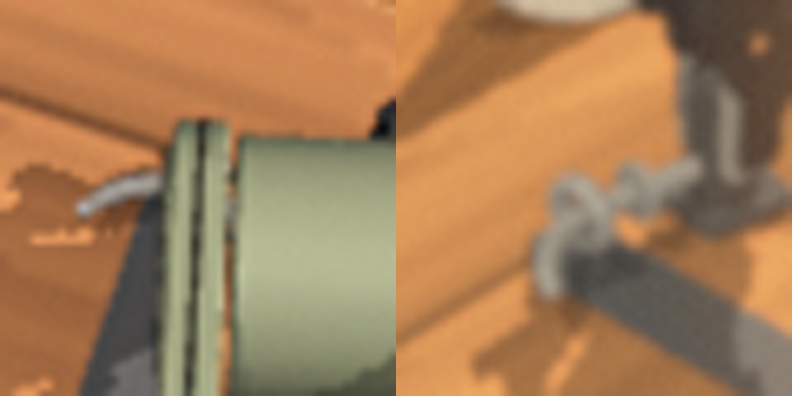

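The side crop shows the rod threaded through the ring at (580,215), the nose at (550,290) and the collar at (635,187), not yet touching. I'll finish the swing.

Call:
{"op": "send_rows", "data": {
  "plan": [
    [[1.5,1.9,0],[0,0,-0.035],10],
    [[3.1,3.7,0],[0,0,-0.07],10],
    [[3.9,4.6,0],[0,0,-0.087],10],
    [[3.9,4.6,0],[0,0,-0.087],10]
  ]
}}

```text
clock: 16.25
ee_pos: [0.5439, 0.0052, 0.1085]
orientation: [3.141, 0.0, 1.187]
ft_force: [0.1, 0.4, -3.5]
width: 0.183
grasp_force: 59.4
```

Call:
{"op": "send_rows", "data": {
  "plan": [
    [[0.8,1.0,0],[0,0,-0.018],10],
    [[1.5,1.9,0],[0,0,-0.035],10],
    [[2.3,2.8,0],[0,0,-0.052],10],
    [[3.1,3.7,0],[0,0,-0.07],10],
    [[3.9,4.6,0],[0,0,-0.087],10],
    [[3.9,4.6,0],[0,0,-0.087],10]
  ]
}}

```text
clock: 16.85
ee_pos: [0.5497, 0.0071, 0.1085]
orientation: [3.141, -0.0, 1.275]
ft_force: [0.1, 0.2, -2.5]
width: 0.177
grasp_force: 59.4
```

```bash
python3 -c "
from h import *
s=avg(5)
rows([swing(0,gx=-.2,z=.1085)],s)
print('along ring y', s['ft_force']@[-np.sin(BY),np.cos(BY),0],'x',s['ft_force']@[np.cos(BY),np.sin(BY),0])"
```

```text
ee_pos sd [0. 0. 0.]
ft_force sd [0.3561 0.3753 0.2868]
[0.2, -0.2, -0.0] 0.001
now 17.1 [549.5   7.1 108.5] [3.1417e+00 1.0000e-04 1.2748e+00] F [ 0.1  0.1 -2.8] T [-0.08  0.01  0.02] w 0.177 g 59.4
along ring y 0.06950331273112648 x 0.04243123875102081
```

Call:
{"op": "send_rows", "data": {
  "plan": [
    [[0.5,0,0],[0,0,0],10],
    [[1,0,0],[0,0,0],10],
    [[1.5,0,0],[0,0,0],10],
    [[2,0,0],[0,0,0],10],
    [[2,0,0],[0,0,0],10]
  ]
}}

```text
clock: 17.6
ee_pos: [0.5501, 0.009, 0.1085]
orientation: [3.142, 0.0, 1.275]
ft_force: [-0.1, 0.7, -1.9]
width: 0.182
grasp_force: 59.4
```

Call:
{"op": "send_rows", "data": {
  "plan": [
    [[0.5,0,0],[0,0,0],10],
    [[1,0,0],[0,0,0],10],
    [[1.5,0,0],[0,0,0],10],
    [[1.5,0,0],[0,0,0],10]
  ]
}}

```text
clock: 18.0
ee_pos: [0.5506, 0.0105, 0.1085]
orientation: [3.142, 0.0, 1.275]
ft_force: [0.8, -0.3, -3.2]
width: 0.179
grasp_force: 59.4
```

Call:
{"op": "send_rows", "data": {
  "plan": [
    [[0.5,0,0],[0,0,0],10],
    [[1,0,0],[0,0,0],10],
    [[1.5,0,0],[0,0,0],10],
    [[1.5,0,0],[0,0,0],10]
  ]
}}

```text
clock: 18.4
ee_pos: [0.551, 0.0119, 0.1085]
orientation: [3.142, 0.0, 1.275]
ft_force: [-0.5, 0.8, -2.9]
width: 0.177
grasp_force: 59.4
```

Call:
{"op": "send_rows", "data": {
  "plan": [
    [[0.5,0,0],[0,0,0],10],
    [[1,0,0],[0,0,0],10],
    [[1,0,0],[0,0,0],10]
  ]
}}

```text
clock: 18.7
ee_pos: [0.5513, 0.0128, 0.1085]
orientation: [3.142, 0.0, 1.275]
ft_force: [0.1, 0.4, -3.8]
width: 0.176
grasp_force: 59.4
```

Call:
{"op": "send_rows", "data": {
  "plan": [
    [[0.5,0,0],[0,0,0],10],
    [[1,0,0],[0,0,0],10],
    [[1.5,0,0],[0,0,0],10],
    [[1.5,0,0],[0,0,0],10]
  ]
}}

```text
clock: 19.1
ee_pos: [0.5518, 0.0143, 0.1085]
orientation: [3.141, 0.0, 1.275]
ft_force: [-0.6, -0.1, -3.3]
width: 0.178
grasp_force: 59.4
```

Call:
{"op": "send_rows", "data": {
  "plan": [
    [[0.5,0,0],[0,0,0],10],
    [[1,0,0],[0,0,0],10],
    [[1,0,0],[0,0,0],10]
  ]
}}

```text
clock: 19.4
ee_pos: [0.552, 0.0152, 0.1085]
orientation: [3.141, 0.0, 1.275]
ft_force: [-0.4, 0.9, -3.1]
width: 0.179
grasp_force: 59.4
```

Call:
{"op": "send_rows", "data": {
  "plan": [
    [[0.5,0,0],[0,0,0],10],
    [[1,0,0],[0,0,0],10],
    [[1,0,0],[0,0,0],10]
  ]
}}

```text
clock: 19.7
ee_pos: [0.5522, 0.0159, 0.1085]
orientation: [3.142, 0.001, 1.275]
ft_force: [0.0, -1.6, -2.3]
width: 0.179
grasp_force: 59.3
```

Call:
{"op": "send_rows", "data": {
  "plan": [
    [[0.5,0,0],[0,0,0],10],
    [[1,0,0],[0,0,0],10],
    [[1,0,0],[0,0,0],10]
  ]
}}

```text
clock: 20.0
ee_pos: [0.5524, 0.0166, 0.1085]
orientation: [-3.142, 0.001, 1.275]
ft_force: [-1.0, -3.5, -0.5]
width: 0.182
grasp_force: 59.4
```

```bash
python3 -c "
from h import *
s=avg(4)
rows([],s)
print('along ring y', s['ft_force']@[-np.sin(BY),np.cos(BY),0],'x',s['ft_force']@[np.cos(BY),np.sin(BY),0])"
```

```text
ee_pos sd [0. 0. 0.]
ft_force sd [0.6797 0.3408 0.4167]
now 20.2 [552.4  16.7 108.5] [3.1416e+00 8.0000e-04 1.2750e+00] F [-1.3 -4.6 -1.3] T [-0.71  0.2   0.01] w 0.184 g 59.4
along ring y -4.729708085540152 x 0.12864244077038484
```

Call:
{"op": "send_rows", "data": {
  "plan": [
    [[0.5,0,0],[0,0,0],10],
    [[1,0,0],[0,0,0],10],
    [[1.5,0,0],[0,0,0],10],
    [[1.5,0,0],[0,0,0],10],
    [[1.5,0,0],[0,0,0],10]
  ]
}}

```text
clock: 20.7
ee_pos: [0.5527, 0.0175, 0.1086]
orientation: [-3.142, 0.002, 1.275]
ft_force: [-0.9, -7.2, -0.9]
width: 0.178
grasp_force: 59.4
```

```bash
python3 -c "
from h import *
s=avg(4)
rows([],s)
print('along ring y', s['ft_force']@[-np.sin(BY),np.cos(BY),0],'x',s['ft_force']@[np.cos(BY),np.sin(BY),0])"
```

```text
ee_pos sd [0. 0. 0.]
ft_force sd [0.454  0.1251 0.6257]
now 20.9 [552.7  17.5 108.6] [3.1417e+00 2.2000e-03 1.2754e+00] F [-1.8 -7.7 -0.5] T [-1.22  0.31  0.01] w 0.18 g 59.4
along ring y -7.931054170326879 x 0.49945757832416393
```

Call:
{"op": "send_rows", "data": {
  "plan": [
    [[0.5,0,0],[0,0,0],10],
    [[1,0,0],[0,0,0],10],
    [[1.7,0,0],[0,0,0],10],
    [[1.7,0,0],[0,0,0],10],
    [[1.7,0,0],[0,0,0],10]
  ]
}}

```text
clock: 21.4
ee_pos: [0.553, 0.0183, 0.1086]
orientation: [-3.142, 0.004, 1.276]
ft_force: [-1.7, -10.9, -0.1]
width: 0.185
grasp_force: 59.5
```

```bash
python3 -c "
from h import *
s=avg(4)
rows([],s)
print('along ring y', s['ft_force']@[-np.sin(BY),np.cos(BY),0],'x',s['ft_force']@[np.cos(BY),np.sin(BY),0])"
```

```text
ee_pos sd [0. 0. 0.]
ft_force sd [0.5167 0.6949 0.4242]
now 21.6 [552.9  18.3 108.6] [3.1417 0.0038 1.2759] F [-2.3 -9.7 -0.1] T [-1.65  0.41  0.05] w 0.175 g 59.5
along ring y -9.908073324046176 x 0.6468608281512613
```

Call:
{"op": "send_rows", "data": {
  "plan": [
    [[0.5,0,0],[0,0,0],10],
    [[0.9,0,0],[0,0,0],10],
    [[0.9,0,0],[0,0,0],10],
    [[0.9,0,0],[0,0,0],10],
    [[0.9,0,0],[0,0,0],10],
    [[0.9,0,0],[0,0,0],10],
    [[0.9,0,0],[0,0,0],10]
  ]
}}

```text
clock: 22.3
ee_pos: [0.5531, 0.0187, 0.1086]
orientation: [-3.141, 0.005, 1.276]
ft_force: [-3.5, -11.4, 0.5]
width: 0.184
grasp_force: 59.6
```

```bash
python3 -c "
from h import *
s=avg(6)
rows([],s)
print('along ring y', s['ft_force']@[-np.sin(BY),np.cos(BY),0],'x',s['ft_force']@[np.cos(BY),np.sin(BY),0])
c=cam('side');save(c,'side7.png')
cv2.imwrite('pics/c7.png',cv2.resize(c['frame'][170:250,250:350,::-1],None,fx=6,fy=6,interpolation=2))"
```

```text
ee_pos sd [0. 0. 0.]
ft_force sd [0.6975 0.5538 0.2515]
now 22.6 [553.1  18.7 108.7] [3.1417 0.0047 1.2761] F [ -3.2 -11.6   0.3] T [-1.91  0.5   0.08] w 0.185 g 59.6
along ring y -12.052941024407877 x 0.39217661381707414
```

View pics/c7.png

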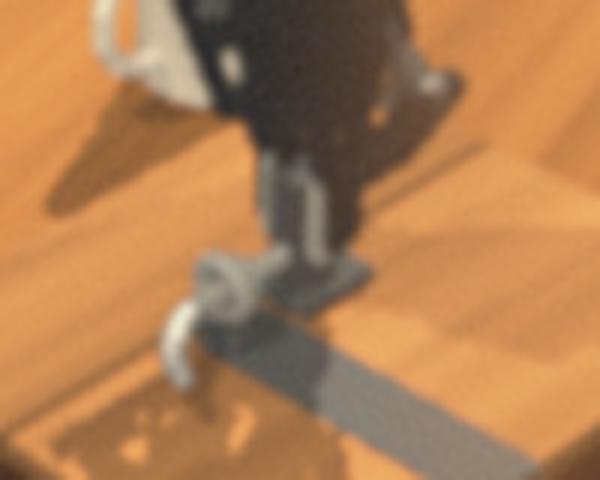

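The side crop shows the collar against the ring at (225,285), the nose through at (180,380) and the foot on the lid at (320,290). About 12 N has been held for more than half a second. I'll hold briefly, then ease off.

Call:
{"op": "send_rows", "data": {
  "plan": [
    [[0,0,0],[0,0,0],10],
    [[0,0,0],[0,0,0],10],
    [[-1,0,0],[0,0,0],10],
    [[-2,0,0],[0,0,0],10],
    [[-3,0,0],[0,0,0],10],
    [[-4,0,0],[0,0,0],10],
    [[-4.7,0,0],[0,0,0],10],
    [[-4.7,0,0],[0,0,0],10]
  ]
}}

```text
clock: 23.45
ee_pos: [0.5524, 0.0165, 0.1085]
orientation: [-3.142, -0.0, 1.275]
ft_force: [-1.3, -3.2, -2.3]
width: 0.179
grasp_force: 59.5
```

```bash
python3 -c "
from h import *
s=avg(5)
rows([],s)
print('along ring y', s['ft_force']@[-np.sin(BY),np.cos(BY),0],'x',s['ft_force']@[np.cos(BY),np.sin(BY),0])"
```

```text
ee_pos sd [0. 0. 0.]
ft_force sd [0.7054 0.4424 0.1507]
now 23.7 [552.4  16.6 108.5] [3.1416e+00 1.0000e-04 1.2749e+00] F [-1.3 -4.1 -1.7] T [-0.69  0.19  0.03] w 0.179 g 59.5
along ring y -4.3139166239028395 x -0.002139656841260935
```

Call:
{"op": "send_rows", "data": {
  "plan": [
    [[-0.7,0,0],[0,0,0],10],
    [[-1.3,0,0],[0,0,0],10],
    [[-1.3,0,0],[0,0,0],10],
    [[-1.3,0,0],[0,0,0],10]
  ]
}}

```text
clock: 24.1
ee_pos: [0.5521, 0.0157, 0.1085]
orientation: [3.142, -0.001, 1.275]
ft_force: [-0.3, -0.9, -2.8]
width: 0.179
grasp_force: 59.4
```

```bash
python3 -c "
from h import *
s=avg(5)
rows([],s)
print('along ring y', s['ft_force']@[-np.sin(BY),np.cos(BY),0],'x',s['ft_force']@[np.cos(BY),np.sin(BY),0])"
```

```text
ee_pos sd [0. 0. 0.]
ft_force sd [0.5268 0.2735 0.4137]
now 24.35 [552.1  15.6 108.5] [ 3.1415e+00 -5.0000e-04  1.2747e+00] F [-0.3 -0.3 -3.2] T [-0.11  0.07  0.  ] w 0.181 g 59.4
along ring y -0.3502466156583039 x -0.16340065128913697
```

Call:
{"op": "send_rows", "data": {
  "plan": [
    [[0,0,0.3],[0,0,0],10],
    [[0,0,0.4],[0,0,0],10],
    [[0,0,0.4],[0,0,0],10],
    [[0,0,0.4],[0,0,0],10]
  ]
}}

```text
clock: 24.75
ee_pos: [0.5521, 0.0154, 0.1083]
orientation: [3.141, -0.0, 1.275]
ft_force: [-0.1, 0.2, -1.0]
width: 0.175
grasp_force: 59.6
```

Call:
{"op": "send_rows", "data": {
  "plan": [
    [[0,0,0],[0,0,0],18],
    [[0,0,0],[0,0,0],22],
    [[0,0,0],[0,0,0],30],
    [[0,0,0],[0,0,0],40],
    [[0,0,0],[0,0,0],40],
    [[0,0,0],[0,0,0],40],
    [[0,0,0],[0,0,0],40]
  ]
}}

```text
clock: 25.45
ee_pos: [0.5521, 0.0153, 0.1081]
orientation: [3.141, 0.0, 1.275]
ft_force: [-0.4, 0.9, 0.0]
width: 0.467
grasp_force: 0.0
```

Call:
{"op": "send_rows", "data": {
  "plan": [
    [[0,0,-5],[0,0,0],40],
    [[0,0,-15],[0,0,0],40],
    [[0,0,-30],[0,0,0],40],
    [[0,0,-50],[0,0,0],40],
    [[0,0,-80],[0,0,0],40],
    [[0,0,-120],[0,0,0],40],
    [[-40,0,-150],[0,0,0],40],
    [[-90,0,-150],[0,0,0],40],
    [[-140,0,-150],[0,0,0],40],
    [[-140,0,-150],[0,0,0],40]
  ]
}}

```text
clock: 26.45
ee_pos: [0.5096, -0.1233, 0.2595]
orientation: [3.14, 0.002, 1.269]
ft_force: [-0.0, 0.3, 0.4]
width: 0.469
grasp_force: 0.0
```

```bash
python3 -c "
from h import *
rows([])
for n in('top','side'):
    c=cam(n);save(c,n+'8.png')
a=cv2.imread('pics/top8.png')[190:270,240:320];b=cv2.imread('pics/side8.png')[170:250,250:330]
cv2.imwrite('pics/c8.png',np.hstack([cv2.resize(i,None,fx=5,fy=5,interpolation=2) for i in(a,b)]))
"
```

```text
now 26.45 [ 509.6 -123.3  259.5] [3.1396e+00 2.4000e-03 1.2687e+00] F [-0.   0.3  0.4] T [-0.02  0.02 -0.01] w 0.469 g 0.0
```

View pics/c8.png

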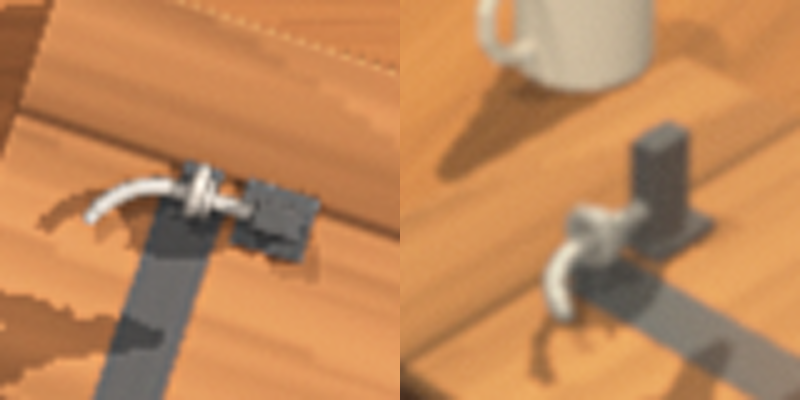

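The pin stands upright on the lid with its foot at (275,220). The rod runs through the ring with the collar at it (203,195), and the curve bends back towards the robot.

```bash
python3 -c "
from h import *
print(robot.close_job())"
```

```text
the job is handed in; nothing more can be done
None
```

The bent pin is through the ring, upright on its foot on the lid and released; the collar was pressed on the ring at about 12 N (measured at the wrist) for over half a second, then eased off. I handed the job in at about 26.5 s, and no verdict came back.

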